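Run down the loose wing nut of a plate hold-down

TASK

One of the two wing nuts on the well-plate hold-down has been backed off and stands clear of the steel bar; the other is already tight. Run the loose nut down, clockwise seen from above, until its flange is fully home on the bar, by pushing its wings round with a fingertip in repeated strokes, from one side at a time: never take a nut between the fingers. Leave the other nut tight and leave the tape roll, petri dish and tube rack where they are.

Things in the scene. Friction and masses are not known exactly. Their poses are not given: they have to be found in the camera images.
- holddown: fixed plate hold-down: aluminium base 130 (x) x 250 (y) x 12 mm with a white well plate on it, under a steel bar 28 mm wide and 222 mm long (along y) whose top is 57 mm above the table. Origin: centre of the base's underside. Two 10 mm threaded studs stand up through the bar 92 mm either side of its middle along y, to 92 mm above the table, each with a wing nut.
- wing_nut_1 (a joint): angle (rad) by which the loose wing nut is still backed off: 0 = home on the bar (hard stop), grows anticlockwise seen from above; starts at 6 to 9. It sinks 6 mm a turn as it tightens (at angle a its underside is 0.955 a mm above the bar). It may be on either stud. Light friction (0.05 N m, about 2 N at the wings) keeps it where it is left.
- wing_nut_2 (a joint): the same angle of the tight wing nut; starts at 0 and must stay there (it would loosen anticlockwise).
- wing_nut_1_mid (a point): point on the loose nut's axis at mid-height of its wings, 18 mm above its underside (75 mm above the table at home); turns and sinks with the nut; x axis along one wing, the other opposite, z up. Steel nut, 80 mm across the wing tips; wings upright with round ends, 8 mm thick, from 8 to 30 mm above the underside; hub 23 mm across and 20 mm high, flange 29 mm across.
- wing_nut_2_mid (a point): the same point of the tight nut on the other stud; the nuts are equal.
- tape_roll: loose roll of beige tape, 100 mm across, 25 mm high, on the robot's side of the hold-down. Origin: centre of its underside.
- petri_dish: loose round petri dish, 89 mm across, 15 mm high, on the robot's side of the hold-down. Origin: centre of its underside.
- tube_rack: loose green tube rack with tubes, 62 x 145 x 44 mm, behind the hold-down. Origin: centre of its underside.

How it is judged:
At the end, for the whole second after the job is handed in: The loose nut is home on the bar (within 0.2 rad of its stop) and at rest, the other nut is still tight (within 0.2 rad), and the tape roll, petri dish and tube rack stand within 20 mm of where they stood (value of joint each of wing_nut_1, wing_nut_2 below 0.2 rad and velocity of joint wing_nut_1 between -0.1 and 0.1 rad/s and distance of each of tape_roll, petri_dish, tube_rack from where it was at the start of the episode below 0.02 m); the robot touches nothing.
It fails at once if a nut is taken between the fingers: they press on both flanks of its wings or hub at once (over 1 N each) (((contact force between the fingers and wing_nut_1_c6 above 1 N or contact force between the fingers and wing_nut_1_c7 above 1 N or contact force between the fingers and wing_nut_1_c8 above 1 N or contact force between the fingers and wing_nut_1_c9 above 1 N or contact force between the fingers and wing_nut_1_c10 above 1 N) and (contact force between the fingers and wing_nut_1_c11 above 1 N or contact force between the fingers and wing_nut_1_c12 above 1 N or contact force between the fingers and wing_nut_1_c13 above 1 N or contact force between the fingers and wing_nut_1_c14 above 1 N or contact force between the fingers and wing_nut_1_c15 above 1 N)) or ((contact force between the fingers and wing_nut_2_c6 above 1 N or contact force between the fingers and wing_nut_2_c7 above 1 N or contact force between the fingers and wing_nut_2_c8 above 1 N or contact force between the fingers and wing_nut_2_c9 above 1 N or contact force between the fingers and wing_nut_2_c10 above 1 N) and (contact force between the fingers and wing_nut_2_c11 above 1 N or contact force between the fingers and wing_nut_2_c12 above 1 N or contact force between the fingers and wing_nut_2_c13 above 1 N or contact force between the fingers and wing_nut_2_c14 above 1 N or contact force between the fingers and wing_nut_2_c15 above 1 N))).
It fails at once if the tight nut is loosened by more than 0.3 rad (value of joint wing_nut_2 above 0.3 rad).
It fails at once if the tape roll is pushed away or lifted (more than 20 mm) (distance of tape_roll from where it was at the start of the episode above 0.02 m).
It fails at once if the petri dish is pushed away or lifted (more than 20 mm) (distance of petri_dish from where it was at the start of the episode above 0.02 m).
It fails at once if the tube rack is pushed away or lifted (more than 20 mm) (distance of tube_rack from where it was at the start of the episode above 0.02 m).
It also fails if it takes over 51 s, if anything falls off the work surface, if the arm or the gripper's body presses on something with over 40 N, if the wrist force passes 120 N, or if a joint passes its speed limit or range.

ROBOT

A 7-joint arm with a two-finger parallel gripper is mounted at the origin on a cart in front of the work surface, level with it; the furniture and walls round the work are solid. World frame = base frame: x ahead of the robot, y to its left, z up, the work surface at z = 0. Lengths are in m, angles in rad, forces in N, time in s.
With the tool pointing down it reaches from about 0.425 to 0.875 m from the base axis. Payload 4.7 kg.
Tool frame: the origin (TCP) lies at the very end of the fingers, on their centre line; the grasp point (between the pads) lies 19 mm behind it; z points along the fingers, y is the line along which they close (so a half turn about z gives the same grasp; the last joint's range is limited). The gripper opens to 85 mm and grips with 20 to 120 N. Pads are 22 mm wide; open, the fingers measure 114 mm over their backs; the gripper's body (76 mm by 85 mm) begins 54 mm behind the grasp point. The pads swing forward as they close: fully open they stand 13 mm farther back than shut.
Start: joints at [1.26, 0.321, -0.07, 1.45, 0.023, 1.371, -0.057], TCP at [0.207, -0.616, 0.231] pointing down, gripper open.
Joint ranges: [-2.86, 2.86], [-0.3, 2.09], [-1.38, 1.24], [0.06, 2.45], [-1.56, 4.7], [0.09, 2.05], [-2.69, 2.69]. Speed limits (rad/s): [2.57, 2.57, 3.14, 3.14, 3.14, 3.14, 3.14].

INTERFACE

Orientations are given as a rotation vector (axis times angle).
In Python, from bench import ctrl gives the robot as it stands. The module is installed in compiled form; this text tells all that it offers.
- The arm moves only by the tool carry_out, never from a script. Its argument "deltas" is a list of rows, each a list of 3 entries, a list of its own where there are three numbers: the opening, from 0 (shut) to 1 (fully open), then the shift along the tool's x, y, z in units of 0.08 m (1.0 is 0.08 m), then the turn about the tool's z in units of 0.5 rad (1.0 is 0.5 rad). A call has 1 to 5 rows; each row is the pose to reach, as a shift and turn from the pose commanded when the call began, along the tool's axes at that moment; what a row does not reach only later rows make up. A row lasts 1/10 s, in which the tool goes at most 50 mm and 8.59 degrees, less where a joint would pass 70% of its speed; a pose out of reach is approached as far as the arm can. A call with a number of a shift or a turn outside -1 to 1 is refused whole. A call with a gripper value outside its range is refused whole. The fingers move at their own pace and stop on an object; the grip force is fixed at half the most. Time passes only in rows, so rows that repeat a pose let the fingers close. It gives the time, the measured TCP pose, the force, the opening and the grip force at its end, in the units of the state.
- ctrl.get_obs(): the state, without advancing time (a new reading comes with each control period).
- ctrl.grab_frame(name): name is "scene" or "top"; returns the picture (420x560x3 uint8, red, green, blue); there is no depth.
- ctrl.calibration(name): a dict with "fovy" (degrees; the focal length in pixels is half the picture's height over the tangent of half this angle, whatever the lens; pixels are square), "cx", "cy" (the principal point, pixels), "R" (3x3) and "t" (3): a world point X has camera coordinates R X + t. Camera axes: x right, y down, z forward; pixel columns grow to the right and rows downward; lengths in m; the calibration is good to about 2 mm. A picture is of the moment at which its call begins. calibration takes no time and is no camera call.
- ctrl.close_job(): hands the job in; it is judged then, once.
The state is a dict: "time": time; "joint_pos": joint angles; "qd": joint speeds; "joint_torque": joint torques, N m; "eef_pos": TCP position; "eef_rot": TCP orientation; "ft_force": force on the tool from outside, world axes, zero at the start; "torque": the same for the moment, N m; "gripper_width": opening from 0.0 (shut) to 1.0 (fully open); "gripper_force": force on a finger pad.
Only numpy, scipy, OpenCV 4.12 (cv2) and the standard library are available. Lean on these libraries where they do the work, as an engineer would, in place of code of your own. Each camera call takes 0.05 s, during which the arm holds its last target. There are 200 camera calls.

## Working session

There is one attempt and no reset: what is moved stays moved. The work goes in short steps, Python scripts to look and compute and a tool call to move; the robot and the scene stay as the last step left them, time stands still between calls to the robot, and variables do not carry over. Pictures are saved under pics/ and viewed, at most 10 in all, crops included, and the job is handed in when it is done.

Besides the shell and the picture viewer there is one more tool, called after ">>>" by a JSON object that holds its "op" and its "data", one argument or row to a line. carry_out: Moves the arm, as the interface text tells. Its arguments: {"type":"object","properties":{"deltas":{"type":"array","items":{"type":"array"}}},"required":["deltas"]}

```bash
mkdir -p pics
python3 - <<'E'
from bench import ctrl
import cv2,numpy as np
for n in("scene","top"):
    cv2.imwrite(f"pics/{n}0.png",ctrl.grab_frame(n)[:,:,::-1])
    c=ctrl.calibration(n);print(n,c["fovy"],c["cx"],c["cy"],np.round(c["R"],3).tolist(),np.round(c["t"],3), -np.array(c["R"]).T@c["t"])
o=ctrl.get_obs();print({k:np.round(v,3) for k,v in o.items()})
E
```

```text
scene 50.81585092290786 275.08158586607175 205.3652209680414 [[0.906, -0.423, 0.001], [-0.311, -0.667, -0.678], [0.288, 0.614, -0.735]] [-0.499  0.235  0.734] [ 0.31384049 -0.50472614  0.69917612]
top 47.443292296811975 284.0764041725208 210.4140546006431 [[-0.022, -0.999, 0.027], [-0.989, 0.017, -0.148], [0.147, -0.03, -0.989]] [-0.015  0.569  0.963] [0.42080341 0.00424371 1.03605339]
{'time': np.float64(0.1), 'joint_pos': array([ 1.26 ,  0.322, -0.07 ,  1.452,  0.023,  1.371, -0.057]), 'qd': array([-0.   , -0.002, -0.001, -0.004,  0.001,  0.001,  0.   ]), 'joint_torque': array([-0.0000e+00, -4.9488e+01, -3.8400e-01, -3.1521e+01,  1.3000e-02,
        7.0000e-03, -0.0000e+00]), 'eef_pos': array([ 0.207, -0.616,  0.23 ]), 'eef_rot': array([-3.099e+00, -5.080e-01,  1.000e-03]), 'ft_force': array([-0.476, -0.184,  0.643]), 'torque': array([-0.008, -0.02 ,  0.003]), 'gripper_force': np.float64(0.0), 'gripper_width': np.float64(1.001)}
```

View pics/scene0.png

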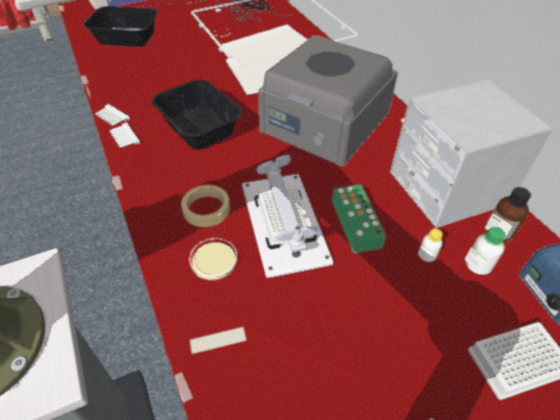

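View pics/top0.png

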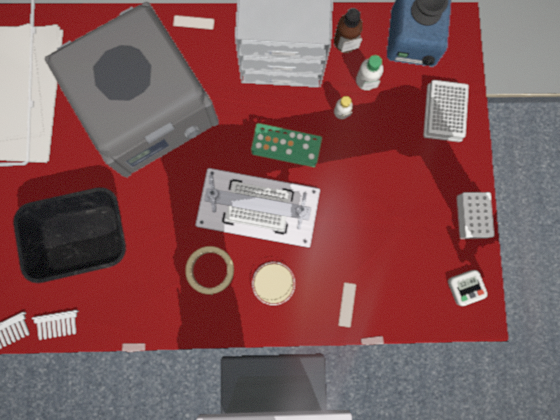

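The scene view shows the hold-down at about (288,222) with nuts at about (275,165) and (299,242). In the top view it is centred near (259,208) with nuts near (212,194) and (303,211). Next I'll zoom in on both.

Run:
```python
import cv2,numpy as np
s=cv2.imread("pics/scene0.png")[145:275,235:335];t=cv2.imread("pics/top0.png")[160:255,190:330]
a=cv2.resize(s,None,fx=4,fy=4,interpolation=cv2.INTER_CUBIC)
b=cv2.resize(t,None,fx=5,fy=5,interpolation=cv2.INTER_CUBIC)
cv2.imwrite("pics/cs.png",a);cv2.imwrite("pics/ct.png",b)
```

```text
(no output)
```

View pics/cs.png

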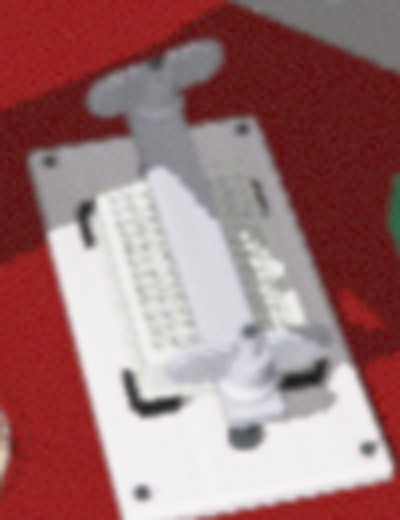

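View pics/ct.png

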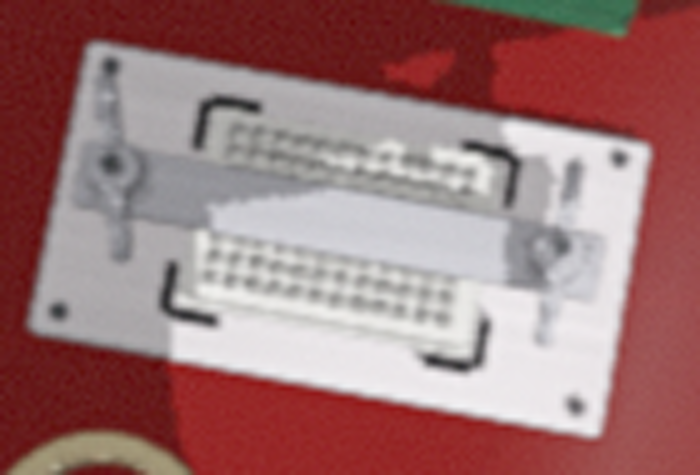

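```bash
cat > h.py <<'E'
from bench import ctrl
import cv2,numpy as np
C={n:ctrl.calibration(n) for n in("scene","top")}
def P(n):
    c=C[n];f=210/np.tan(np.radians(c["fovy"])/2)
    return np.array([[f,0,c["cx"]],[0,f,c["cy"]],[0,0,1]])@np.c_[c["R"],c["t"]]
def tri(s,t):
    X=cv2.triangulatePoints(P("scene"),P("top"),np.array(s,float),np.array(t,float))[:,0];return X[:3]/X[3]
def proj(n,X):
    v=P(n)@np.append(X,1);return v[:2]/v[2]
def onz(n,u,z):
    M=P(n);H=np.c_[M[:,0],M[:,1],M[:,2]*z+M[:,3]];w=np.linalg.solve(H,[*u,1]);return w[:2]/w[2]
cs=lambda x,y:(235+(x+.5)/4-.5,145+(y+.5)/4-.5)
ct=lambda x,y:(190+(x+.5)/5-.5,160+(y+.5)/5-.5)
E
python3 - <<'E'
from h import *
r=lambda x:np.round(x,4)
for nm,s,t in[("Ltip",(157,62),(112,163)),("Rtip",(250,330),(557,243)),("Lw-near",(92,102),(122,255)),("Lw-far",(220,60),(107,80)),("Rw-near",(170,370),(543,338)),("Rw-far",(325,347),(573,168)),
 ("scrA",(50,160),(58,312)),("scrB",(243,129),(111,64)),("scrC",(142,493),(575,405)),("scrD",(368,449),(620,158))]:
    print(nm,r(tri(cs(*s),ct(*t))))
for nm,u in[("Lstud",(112,163)),("Rstud",(557,243))]: print(nm,r(onz("top",ct(*u),.092)))
for nm,u in[("Lstud",(157,62)),("Rstud",(250,330))]: print(nm,r(onz("scene",cs(*u),.092)))
for n,u in[("tape",(210,270)),("dish",(273,284)),("rack",(287,145))]: print(n,r(onz("top",u,.02)))
E
```

```text
Ltip [0.6017 0.1186 0.0914]
Rtip [ 0.5662 -0.059   0.0871]
Lw-near [0.5651 0.1162 0.08  ]
Lw-far [0.6398 0.1225 0.0754]
Rw-near [ 0.5294 -0.0533  0.0713]
Rw-far [ 0.6008 -0.068   0.0669]
scrA [0.5519 0.1514 0.0119]
scrB [0.6605 0.1289 0.0113]
scrC [ 0.5072 -0.07    0.0098]
scrD [ 0.6153 -0.0929  0.0102]
Lstud [0.6006 0.1188]
Rstud [ 0.5651 -0.0586]
Lstud [0.6027 0.1178]
Rstud [ 0.5646 -0.0627]
tape [0.448  0.1316]
dish [ 4.161e-01 -2.000e-04]
rack [ 0.717  -0.0364]
```

The left nut (+y) is the loose one. Its stud is at about (0.602, 0.119) and its wing yaw is about 5°. The tight nut's wings lie at about -11.5°, so the loose nut is backed off by roughly 6.6 rad. I'll cross over with the fingers shut.

>>> {"op": "carry_out", "data": {
  "deltas": [
    [0,[0.4,-0.4,0],0],
    [0,[0.8,-0.8,0],0],
    [0,[1,-1,0],0],
    [0,[1,-1,0],0]
  ]
}}

```text
time: 0.5
eef_pos: [0.2608, -0.5111, 0.2313]
eef_rot: [-3.097, -0.517, -0.002]
ft_force: [1.3, 0.1, -0.0]
gripper_width: 0.332
gripper_force: 0.0
```

>>> {"op": "carry_out", "data": {
  "deltas": [
    [0,[0.4,-0.4,0],0],
    [0,[0.8,-0.8,0],0],
    [0,[1,-1,0],0],
    [0,[1,-1,0],0]
  ]
}}

```text
time: 0.9
eef_pos: [0.31, -0.4108, 0.2314]
eef_rot: [-3.099, -0.516, -0.001]
ft_force: [0.1, 0.4, 0.9]
gripper_width: 0.002
gripper_force: 0.0
```

>>> {"op": "carry_out", "data": {
  "deltas": [
    [0,[0.4,-0.4,0],0],
    [0,[0.8,-0.8,0],0],
    [0,[1,-1,0],0],
    [0,[1,-1,0],0]
  ]
}}

```text
time: 1.3
eef_pos: [0.3597, -0.3102, 0.2314]
eef_rot: [3.099, 0.515, 0.001]
ft_force: [0.8, 0.5, -0.6]
gripper_width: -0.001
gripper_force: 0.0
```

>>> {"op": "carry_out", "data": {
  "deltas": [
    [0,[0.4,-0.4,0],0],
    [0,[0.8,-0.8,0],0],
    [0,[1,-1,0],0],
    [0,[1,-1,0],0]
  ]
}}

```text
time: 1.7
eef_pos: [0.4098, -0.2095, 0.2315]
eef_rot: [3.099, 0.513, 0.001]
ft_force: [0.4, -0.4, -0.6]
gripper_width: -0.001
gripper_force: 0.0
```

>>> {"op": "carry_out", "data": {
  "deltas": [
    [0,[0.4,-0.4,0],0],
    [0,[0.8,-0.8,0],0],
    [0,[1,-1,0],0],
    [0,[1,-1,0],0]
  ]
}}

```text
time: 2.1
eef_pos: [0.4601, -0.1085, 0.2314]
eef_rot: [-3.099, -0.512, -0.002]
ft_force: [-0.2, -0.3, 0.2]
gripper_width: -0.001
gripper_force: 0.0
```

>>> {"op": "carry_out", "data": {
  "deltas": [
    [0,[0.4,-0.4,0],0],
    [0,[0.8,-0.8,0],0],
    [0,[1,-1,0],0],
    [0,[1,-1,0],0]
  ]
}}

```text
time: 2.5
eef_pos: [0.5103, -0.0076, 0.2311]
eef_rot: [-3.099, -0.511, -0.001]
ft_force: [-0.0, -0.8, -0.5]
gripper_width: 0.005
gripper_force: 0.0
```

>>> {"op": "carry_out", "data": {
  "deltas": [
    [0,[0.4,-0.4,0],0],
    [0,[0.8,-0.8,0],0],
    [0,[1,-1,0],0],
    [0,[1,-1,0],0]
  ]
}}

```text
time: 2.9
eef_pos: [0.5605, 0.0933, 0.2305]
eef_rot: [-3.099, -0.51, 0.001]
ft_force: [-0.0, 0.0, -0.8]
gripper_width: 0.0
gripper_force: 0.0
```

>>> {"op": "carry_out", "data": {
  "deltas": [
    [0,[0.4,-0.3,0],0],
    [0,[0.75,-0.63,0.2],0],
    [0,[0.75,-0.63,0.6],0],
    [0,[0.75,-0.63,0.98],0],
    [0,[0.75,-0.63,0.98],0]
  ]
}}

```text
time: 3.4
eef_pos: [0.5982, 0.1543, 0.1475]
eef_rot: [3.098, 0.501, -0.015]
ft_force: [0.1, -0.6, 0.2]
gripper_width: 0.003
gripper_force: 0.0
```

Run:
```python
from h import *
for n in("scene","top"): cv2.imwrite(f"pics/{n}1.png",ctrl.grab_frame(n)[:,:,::-1])
s=cv2.imread("pics/scene1.png")[85:225,220:340];t=cv2.imread("pics/top1.png")[130:250,150:330]
a=cv2.resize(s,(480,560),interpolation=3);b=cv2.resize(t,(300,200),interpolation=3)
im=np.zeros((560,790,3),np.uint8);im[:,:480]=a;im[:200,490:790]=b;cv2.imwrite("pics/c1.png",im)
print(ctrl.get_obs()["eef_pos"])
```

```text
[0.60078752 0.15662445 0.15259477]
```

View pics/c1.png

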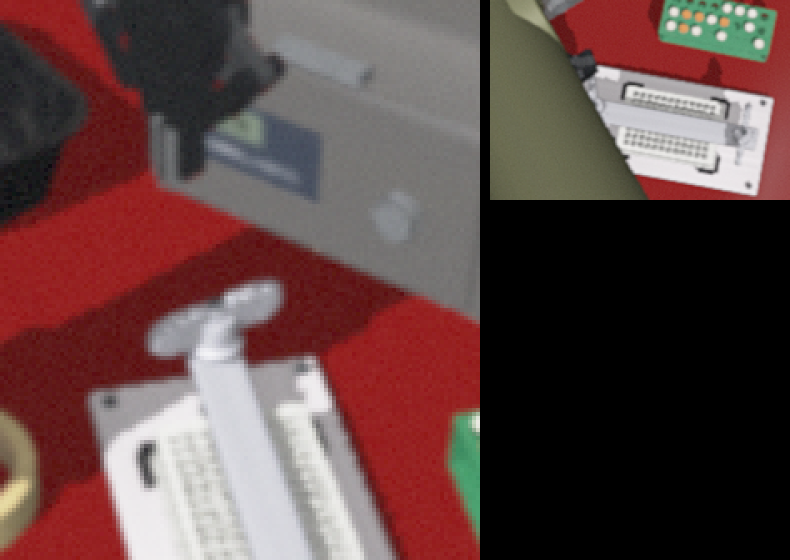

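The fingertip is clear above the +y side, with its tip near crop (180,180). The loose nut stands off the bar at crop (215,320). I'll descend and work out the orbit rows.

>>> {"op": "carry_out", "data": {
  "deltas": [
    [0,[0,0,0.3],0],
    [0,[0,0,0.6],0],
    [0,[0,0,0.9],0],
    [0,[0,0,1],0],
    [0,[0,0,1],0]
  ]
}}

```text
time: 4.0
eef_pos: [0.6007, 0.1589, 0.0734]
eef_rot: [3.1, 0.505, 0.0]
ft_force: [0.2, 1.1, 0.3]
gripper_width: -0.0
gripper_force: 0.0
```

```bash
cat >> h.py <<'E'
from scipy.spatial.transform import Rotation as Ro
ctr=np.array([.602,.1187])
def orbit(p0,angs,R=.035):
    "rows (tool x,y units) from p0 through orbit angles (deg)"
    M=Ro.from_rotvec(ctrl.get_obs()["eef_rot"]).as_matrix()
    p=np.array(p0[:2],float)
    for i in range(0,len(angs),5):
        rows=[]
        for a in angs[i:i+5]:
            q=ctr+R*np.array([np.cos(np.radians(a)),np.sin(np.radians(a))])
            d=M.T@np.append(q-p,0);rows.append([0,[round(d[0]/.08,2),round(d[1]/.08,2),0],0])
        print(angs[i:i+5],rows);p=q
E
python3 - <<'E'
from h import *
o=ctrl.get_obs();print(o["eef_pos"],o["ft_force"])
orbit(o["eef_pos"],list(range(90,-300,-12)))
E
```

```text
[0.60072929 0.15892272 0.07337317] [0.15497075 1.05412255 0.27209165]
[90, 78, 66, 54, 42] [[0, [np.float64(-0.01), np.float64(0.07), 0], 0], [0, [np.float64(0.08), np.float64(0.1), 0], 0], [0, [np.float64(0.15), np.float64(0.16), 0], 0], [0, [np.float64(0.21), np.float64(0.23), 0], 0], [0, [np.float64(0.26), np.float64(0.31), 0], 0]]
[30, 18, 6, -6, -18] [[0, [np.float64(0.03), np.float64(0.09), 0], 0], [0, [np.float64(0.04), np.float64(0.18), 0], 0], [0, [np.float64(0.03), np.float64(0.27), 0], 0], [0, [np.float64(-0.0), np.float64(0.36), 0], 0], [0, [np.float64(-0.05), np.float64(0.43), 0], 0]]
[-30, -42, -54, -66, -78] [[0, [np.float64(-0.06), np.float64(0.07), 0], 0], [0, [np.float64(-0.14), np.float64(0.12), 0], 0], [0, [np.float64(-0.22), np.float64(0.16), 0], 0], [0, [np.float64(-0.31), np.float64(0.18), 0], 0], [0, [np.float64(-0.4), np.float64(0.17), 0], 0]]
[-90, -102, -114, -126, -138] [[0, [np.float64(-0.09), np.float64(-0.02), 0], 0], [0, [np.float64(-0.17), np.float64(-0.06), 0], 0], [0, [np.float64(-0.25), np.float64(-0.11), 0], 0], [0, [np.float64(-0.31), np.float64(-0.18), 0], 0], [0, [np.float64(-0.35), np.float64(-0.26), 0], 0]]
[-150, -162, -174, -186, -198] [[0, [np.float64(-0.03), np.float64(-0.09), 0], 0], [0, [np.float64(-0.04), np.float64(-0.18), 0], 0], [0, [np.float64(-0.03), np.float64(-0.27), 0], 0], [0, [np.float64(0.0), np.float64(-0.36), 0], 0], [0, [np.float64(0.05), np.float64(-0.43), 0], 0]]
[-210, -222, -234, -246, -258] [[0, [np.float64(0.06), np.float64(-0.07), 0], 0], [0, [np.float64(0.14), np.float64(-0.12), 0], 0], [0, [np.float64(0.22), np.float64(-0.16), 0], 0], [0, [np.float64(0.31), np.float64(-0.18), 0], 0], [0, [np.float64(0.4), np.float64(-0.17), 0], 0]]
[-270, -282, -294] [[0, [np.float64(0.09), np.float64(0.02), 0], 0], [0, [np.float64(0.17), np.float64(0.06), 0], 0], [0, [np.float64(0.25), np.float64(0.11), 0], 0]]
```

>>> {"op": "carry_out", "data": {
  "deltas": [
    [0,[-0.01,0.07,0],0],
    [0,[0.08,0.1,0],0],
    [0,[0.15,0.16,0],0],
    [0,[0.21,0.23,0],0],
    [0,[0.26,0.31,0],0]
  ]
}}

```text
time: 4.5
eef_pos: [0.6288, 0.1432, 0.0732]
eef_rot: [-3.1, -0.508, -0.001]
ft_force: [0.2, -0.6, 0.4]
gripper_width: -0.002
gripper_force: 0.0
```

>>> {"op": "carry_out", "data": {
  "deltas": [
    [0,[0.03,0.09,0],0],
    [0,[0.04,0.18,0],0],
    [0,[0.03,0.27,0],0],
    [0,[0,0.36,0],0],
    [0,[-0.05,0.43,0],0]
  ]
}}

```text
time: 5.0
eef_pos: [0.6353, 0.1089, 0.0729]
eef_rot: [-3.1, -0.508, -0.001]
ft_force: [-0.6, 1.6, 0.4]
gripper_width: 0.005
gripper_force: 0.9
```

>>> {"op": "carry_out", "data": {
  "deltas": [
    [0,[-0.06,0.07,0],0],
    [0,[-0.14,0.12,0],0],
    [0,[-0.22,0.16,0],0],
    [0,[-0.31,0.18,0],0],
    [0,[-0.4,0.17,0],0]
  ]
}}

```text
time: 5.5
eef_pos: [0.6091, 0.0855, 0.0732]
eef_rot: [3.1, 0.507, 0.002]
ft_force: [3.7, 0.6, 0.4]
gripper_width: -0.002
gripper_force: 1.3
```

>>> {"op": "carry_out", "data": {
  "deltas": [
    [0,[-0.09,-0.02,0],0],
    [0,[-0.17,-0.06,0],0],
    [0,[-0.25,-0.11,0],0],
    [0,[-0.31,-0.18,0],0],
    [0,[-0.35,-0.26,0],0]
  ]
}}

```text
time: 6.0
eef_pos: [0.575, 0.0967, 0.0727]
eef_rot: [3.099, 0.507, -0.001]
ft_force: [1.9, -2.1, -0.1]
gripper_width: -0.001
gripper_force: 1.1
```

>>> {"op": "carry_out", "data": {
  "deltas": [
    [0,[-0.03,-0.09,0],0],
    [0,[-0.04,-0.18,0],0],
    [0,[-0.03,-0.27,0],0],
    [0,[0,-0.36,0],0],
    [0,[0.05,-0.43,0],0]
  ]
}}

```text
time: 6.5
eef_pos: [0.5681, 0.1321, 0.0727]
eef_rot: [-3.1, -0.509, 0.002]
ft_force: [-0.8, -1.6, 0.3]
gripper_width: -0.002
gripper_force: 0.8
```

>>> {"op": "carry_out", "data": {
  "deltas": [
    [0,[0.06,-0.07,0],0],
    [0,[0.14,-0.12,0],0],
    [0,[0.22,-0.16,0],0],
    [0,[0.31,-0.18,0],0],
    [0,[0.4,-0.17,0],0]
  ]
}}

```text
time: 7.0
eef_pos: [0.5949, 0.1551, 0.0728]
eef_rot: [-3.099, -0.509, 0.001]
ft_force: [-2.2, -0.7, 0.1]
gripper_width: -0.001
gripper_force: 1.0
```

>>> {"op": "carry_out", "data": {
  "deltas": [
    [0,[0.09,0.02,0],0],
    [0,[0.17,0.06,0],0],
    [0,[0.25,0.11,0],0],
    [0,[0.25,0.11,0],0]
  ]
}}

```text
time: 7.4
eef_pos: [0.6182, 0.1521, 0.0732]
eef_rot: [-3.1, -0.506, -0.003]
ft_force: [-0.4, 0.2, 0.2]
gripper_width: -0.001
gripper_force: 0.2
```

Run:
```python
from h import *
for n in("scene","top"): cv2.imwrite(f"pics/{n}2.png",ctrl.grab_frame(n)[:,:,::-1])
s=cv2.imread("pics/scene2.png")[85:225,220:340];t=cv2.imread("pics/top2.png")[130:250,150:330]
a=cv2.resize(s,(480,560),interpolation=3);b=cv2.resize(t,(300,200),interpolation=3)
im=np.zeros((560,790,3),np.uint8);im[:,:480]=a;im[:200,490:790]=b;cv2.imwrite("pics/c2.png",im)
o=ctrl.get_obs();print(o["eef_pos"],o["ft_force"]);d=o["eef_pos"][:2]-ctr;print(np.hypot(*d),np.degrees(np.arctan2(d[1],d[0])))
orbit(o["eef_pos"],list(range(-297,-350,-3)))
```

```text
[0.6171591  0.15203895 0.07306635] [-0.6457646   0.03941725 -0.26875804]
0.036623544083882596 65.54887707953363
[-297, -300, -303, -306, -309] [[0, [np.float64(0.0), np.float64(0.03), 0], 0], [0, [np.float64(0.02), np.float64(0.05), 0], 0], [0, [np.float64(0.03), np.float64(0.06), 0], 0], [0, [np.float64(0.04), np.float64(0.08), 0], 0], [0, [np.float64(0.06), np.float64(0.1), 0], 0]]
[-312, -315, -318, -321, -324] [[0, [np.float64(0.01), np.float64(0.02), 0], 0], [0, [np.float64(0.02), np.float64(0.04), 0], 0], [0, [np.float64(0.03), np.float64(0.06), 0], 0], [0, [np.float64(0.04), np.float64(0.08), 0], 0], [0, [np.float64(0.05), np.float64(0.1), 0], 0]]
[-327, -330, -333, -336, -339] [[0, [np.float64(0.01), np.float64(0.02), 0], 0], [0, [np.float64(0.01), np.float64(0.04), 0], 0], [0, [np.float64(0.02), np.float64(0.07), 0], 0], [0, [np.float64(0.02), np.float64(0.09), 0], 0], [0, [np.float64(0.02), np.float64(0.11), 0], 0]]
[-342, -345, -348] [[0, [np.float64(0.0), np.float64(0.02), 0], 0], [0, [np.float64(-0.0), np.float64(0.05), 0], 0], [0, [np.float64(-0.0), np.float64(0.07), 0], 0]]
```

View pics/c2.png

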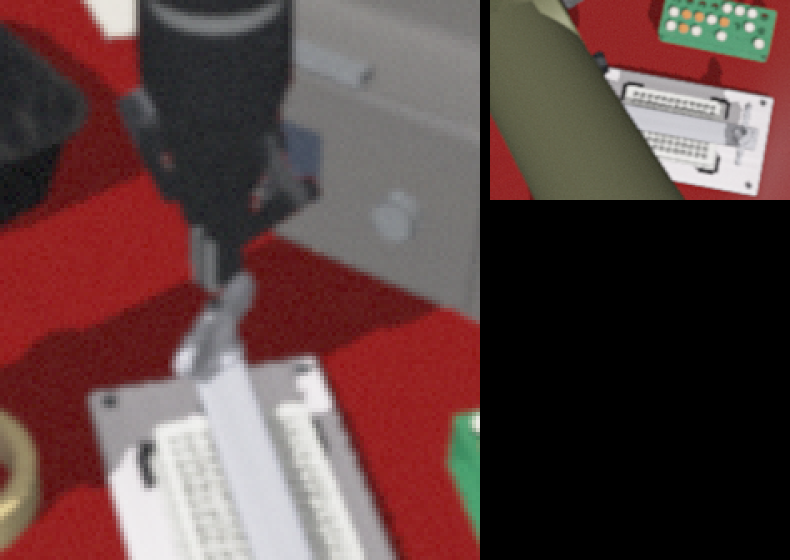

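The nut has followed the finger round and sunk. Its wing now runs from about crop (180,370) to (245,285), with some way still to go to home. I'll push on gently and watch the force.

>>> {"op": "carry_out", "data": {
  "deltas": [
    [0,[0,0.03,0],0],
    [0,[0.02,0.05,0],0],
    [0,[0.03,0.06,0],0],
    [0,[0.04,0.08,0],0],
    [0,[0.06,0.1,0],0]
  ]
}}

```text
time: 8.0
eef_pos: [0.6233, 0.146, 0.0728]
eef_rot: [3.1, 0.508, -0.001]
ft_force: [-1.5, 0.9, 0.3]
gripper_width: 0.001
gripper_force: 0.7
```

>>> {"op": "carry_out", "data": {
  "deltas": [
    [0,[0.01,0.02,0],0],
    [0,[0.02,0.04,0],0],
    [0,[0.03,0.06,0],0],
    [0,[0.04,0.08,0],0],
    [0,[0.05,0.1,0],0]
  ]
}}

```text
time: 8.5
eef_pos: [0.6299, 0.1399, 0.0728]
eef_rot: [-3.1, -0.508, 0.0]
ft_force: [-1.5, 2.2, -0.5]
gripper_width: -0.001
gripper_force: 0.9
```

>>> {"op": "carry_out", "data": {
  "deltas": [
    [0,[0.01,0.02,0],0],
    [0,[0.01,0.04,0],0],
    [0,[0.02,0.07,0],0]
  ]
}}

```text
time: 8.8
eef_pos: [0.6332, 0.1352, 0.0729]
eef_rot: [-3.1, -0.508, -0.0]
ft_force: [-0.5, 1.6, 0.3]
gripper_width: -0.0
gripper_force: 0.8
```

>>> {"op": "carry_out", "data": {
  "deltas": [
    [0,[0,0.02,0],0],
    [0,[0,0.04,0],0],
    [0,[0,0.05,0],0]
  ]
}}

```text
time: 9.1
eef_pos: [0.6346, 0.131, 0.0729]
eef_rot: [3.1, 0.507, 0.0]
ft_force: [-1.0, 2.1, 0.1]
gripper_width: -0.004
gripper_force: 0.7
```

>>> {"op": "carry_out", "data": {
  "deltas": [
    [0,[0,0.02,0],0],
    [0,[0,0.04,0],0]
  ]
}}

```text
time: 9.3
eef_pos: [0.6356, 0.1283, 0.073]
eef_rot: [3.1, 0.508, 0.0]
ft_force: [-0.7, 2.1, 1.0]
gripper_width: 0.005
gripper_force: 1.1
```

>>> {"op": "carry_out", "data": {
  "deltas": [
    [0,[0,0.02,0],0],
    [0,[0,0.04,0],0]
  ]
}}

```text
time: 9.5
eef_pos: [0.6362, 0.1272, 0.073]
eef_rot: [-3.097, -0.509, -0.001]
ft_force: [-0.9, 6.0, 0.2]
gripper_width: -0.005
gripper_force: 2.6
```

>>> {"op": "carry_out", "data": {
  "deltas": [
    [0,[-0.01,0.02,0],0],
    [0,[-0.01,0.04,0],0]
  ]
}}

```text
time: 9.7
eef_pos: [0.6364, 0.1265, 0.0733]
eef_rot: [-3.094, -0.511, -0.003]
ft_force: [-1.3, 10.8, -0.9]
gripper_width: -0.001
gripper_force: 4.1
```

>>> {"op": "carry_out", "data": {
  "deltas": [
    [0,[-0.01,0.02,0],0],
    [0,[-0.01,0.04,0],0]
  ]
}}

```text
time: 9.9
eef_pos: [0.6367, 0.1257, 0.0736]
eef_rot: [-3.09, -0.513, -0.005]
ft_force: [-0.9, 12.4, -1.8]
gripper_width: -0.001
gripper_force: 5.7
```

The force rose to 12 N with almost no motion, so the nut is at its stop. I'll back away from the wing, lift clear and look.

>>> {"op": "carry_out", "data": {
  "deltas": [
    [0,[0,-0.2,0],0],
    [0,[0,-0.4,0],0],
    [0,[0,-0.4,-0.3],0],
    [0,[0,-0.4,-0.7],0],
    [0,[0,-0.4,-1],0]
  ]
}}

```text
time: 10.4
eef_pos: [0.6269, 0.1489, 0.1545]
eef_rot: [3.099, 0.508, 0.001]
ft_force: [-0.3, 0.4, 0.1]
gripper_width: 0.001
gripper_force: 0.0
```

>>> {"op": "carry_out", "data": {
  "deltas": [
    [0,[-0.5,0,-0.5],0],
    [0,[-1,0.5,-0.8],0],
    [0,[-1,1,-0.8],0],
    [0,[-1,1,-0.8],0]
  ]
}}

```text
time: 10.8
eef_pos: [0.5778, 0.0379, 0.2183]
eef_rot: [3.095, 0.489, 0.003]
ft_force: [0.6, -1.3, -0.7]
gripper_width: 0.004
gripper_force: 0.0
```

>>> {"op": "carry_out", "data": {
  "deltas": [
    [0,[-0.5,0.5,0],0],
    [0,[-1,1,0],0],
    [0,[-1,1,0],0]
  ]
}}

```text
time: 11.1
eef_pos: [0.5237, -0.0606, 0.2164]
eef_rot: [3.098, 0.494, -0.005]
ft_force: [0.1, 0.1, -0.3]
gripper_width: 0.007
gripper_force: 0.0
```

>>> {"op": "carry_out", "data": {
  "deltas": [
    [0,[-0.5,0.5,0],0],
    [0,[-1,1,0],0],
    [0,[-1,1,0],0]
  ]
}}

```text
time: 11.4
eef_pos: [0.4726, -0.1616, 0.2166]
eef_rot: [3.099, 0.493, -0.005]
ft_force: [-0.7, -0.8, 0.3]
gripper_width: -0.003
gripper_force: 0.0
```

>>> {"op": "carry_out", "data": {
  "deltas": [
    [0,[-0.5,0.5,0],0],
    [0,[-1,1,0],0],
    [0,[-1,1,0],0],
    [0,[-1,1,0],0]
  ]
}}

```text
time: 11.8
eef_pos: [0.4242, -0.2587, 0.2166]
eef_rot: [3.101, 0.499, -0.002]
ft_force: [0.5, 0.7, 0.2]
gripper_width: 0.003
gripper_force: 0.0
```

Run:
```python
from h import *
for n in("scene","top"): cv2.imwrite(f"pics/{n}3.png",ctrl.grab_frame(n)[:,:,::-1])
s=cv2.imread("pics/scene3.png")[145:275,235:335];t=cv2.imread("pics/top3.png")[160:255,190:330]
im=np.zeros((520,800,3),np.uint8);im[:,:400]=cv2.resize(s,(400,520),interpolation=3)
im[:266,408:]=cv2.resize(t,(392,266),interpolation=3);cv2.imwrite("pics/c3.png",im)
d=[cv2.absdiff(cv2.imread(f"pics/top0.png"),cv2.imread("pics/top3.png"))]
o=ctrl.get_obs();print(o["eef_pos"],o["ft_force"])
```

```text
[ 0.42644139 -0.25486959  0.21686705] [ 0.62410614  0.18144838 -0.06751992]
```

View pics/c3.png

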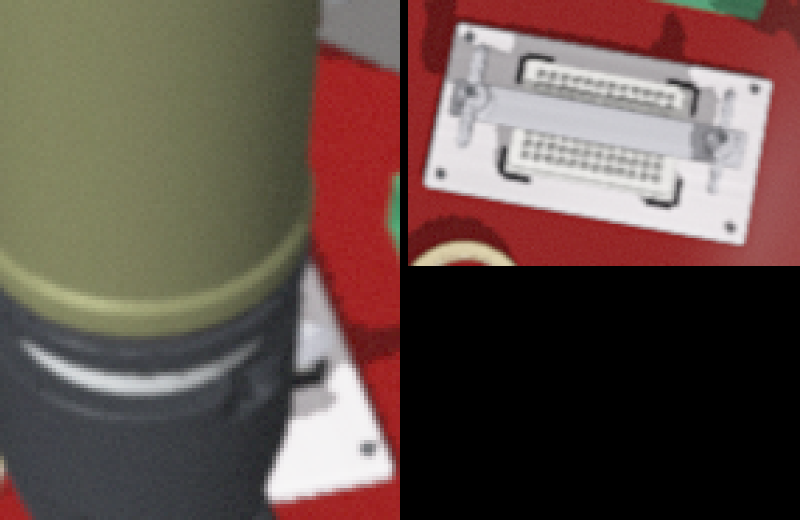

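In the top crop the left nut's wing runs (463,140) to (480,52), parallel to the tight nut's wing from (712,190) to (729,92). That puts it at home, which agrees with the hard stop I felt. The other objects look undisturbed, so I'm handing the job in.

```bash
python3 -c "
from bench import ctrl
print(ctrl.close_job())"
```

```text
the job is handed in; nothing more can be done
None
```

I ran the loose nut on the +y stud down to its hard stop with the shut fingertips and handed the job in at about 12 s. Its wings now lie parallel to the tight nut's, the arm is clear, and I touched nothing else; the judge's verdict was not shown.

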